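# Reload the cap feeder behind its lift-off guard

### The job

Reload the cap feeder: squeeze the two red tabs of its yellow guard together so that the sprung hinge pins draw in, lift the guard off and set it down on the bench. Put the round tin of crimp caps flat into the nest of the feeder, between the four white pegs, then refit the guard over it the way it was, lying flat on the sloping face with both hinge pins sprung fully out into their slots. Leave the label roll, the dropper bottle and the beaker where they are.

Things in the scene. Friction and masses are not known exactly. Their poses are not given: they have to be found in the camera images.
- feeder: green cap feeder fixed on a stand: housing 116 x 190 mm, its top face sloping up away from the robot at 30 degrees. Origin: centre of that face, 72 mm above the bench; x up the slope, y left along it, z square out of the face. In the face: an open well 80 (x) by 124 (y) mm, 32 mm deep, flat floor. A ledge 5 mm high at x = -48 mm lies below the guard's lower edge
- nest (a point): middle of the well's floor (32 mm below the face), where the underside of the tin belongs; round it stand four white pegs, 10 mm across and 12 mm high, at +-26.5 mm in the feeder's x and y, that leave the tin 2.5 mm of play all round. The pegs leave the floor between them free for fingers closing along the feeder's y
- guard: yellow lift-off guard with clear window, 90 (x) by 144 (y) by 6 mm, 0.14 kg, loose; flat underside. Origin: centre of the underside; x up the slope when fitted, y left, z out. Fitted, its origin and axes coincide with the feeder's, with about 3 mm of play along y, 2 mm along x. Its hinge line runs along y at x = +25 mm, 9 mm over the underside
- grip (a point): on the guard midway between its two red tabs, x = +25 mm, 26 mm over the underside. Fingers close on the tabs along the guard's y. Tabs: 24 mm wide along x, from 6.5 to 40 mm over the underside, outer faces at y = +-25.5 mm; pressed together (to +-16 mm, where they stop) they draw the pins in and the guard can be lifted by them
- pin_left (a joint): how far the left sprung hinge pin (with its red tab) is drawn in, m: 0 = fully out, 0.0095 = fully in (pin end level with the guard's edge); the spring pushes back with 3 N when out and 7 N when fully in. Out, the 6 mm pin stands 9.5 mm beyond the guard's edge
- pin_right (a joint): the same for the right hinge pin
- tin: round flat tin of crimp caps, tan side and dark green lid, 59 mm across, 26 mm high; origin at the centre of its underside, z up its axis. It lies on the bench to the right of the feeder
- roll: white roll of labels lying flat, 64 mm across, 26 mm high, origin at the centre of its underside; bystander to the right of the feeder
- bottle: amber dropper bottle with black cap, 39 mm across, 102 mm high, standing far right of the feeder, beyond the tin; origin at the centre of its underside; bystander
- cup: small clear beaker, 47 mm across, 55 mm high, standing left of the feeder near the bottle rack; origin at the centre of its underside; bystander. The bench to the left of the feeder, 0.36 to 0.48 m ahead of the robot, is free
- slot_left (a point): mouth of the slot that takes the left hinge pin, in the inner face of the left steel knuckle (18 mm high) on the feeder's face: feeder x = +25, y = +75, z = +9 mm; the slot is 10 mm long along x, 9 mm high, open only towards the middle
- slot_right (a point): the same for the right hinge pin, at y = -75 mm
Mind the look-alikes: they are no part of the job. There is more than one size of the tin; the one meant has the size given above.

How it is judged:
By the outcome, as a careful person would: the job done as asked, in the order asked, and still so for the second after the job is handed in, with the robot touching nothing.
It also fails if it takes over 64 s, if anything falls off the work surface, if the arm or the gripper's body presses on something with over 40 N, if the wrist force passes 120 N, or if a joint passes its speed limit or range.

### The arm

A 6-joint arm with a two-finger parallel gripper is mounted at the origin on the work surface; the furniture and walls round the work are solid. World frame = base frame: x ahead of the robot, y to its left, z up, the work surface at z = 0. Lengths are in m, angles in degrees, forces in N, time in s.
With the tool pointing down it reaches from about 0.35 to 0.925 m from the base axis. Payload 6.4 kg.
Tool frame: the origin (TCP) lies midway between the tips of the shut fingers; the grasp point (between the pads) lies 19 mm behind it; z points along the fingers, y is the direction in which the jaws open and shut (so a half turn about z gives the same grasp; the last joint's range is limited). The gripper opens to 94 mm and grips with 3 to 60 N. Pads are 16 mm wide; open, the fingers measure 119 mm over their backs; the gripper's body (75 mm by 177 mm) begins 78 mm behind the grasp point.
Start: joints at [66.056, 14.043, 89.255, -0, 76.702, -9.975], TCP at [0.157, 0.631, 0.185] pointing down, gripper open.
Joint ranges: [-179.41, 179.41], [-58.25, 129.5], [7.25, 145.43], [-54.29, 234.29], [11.92, 165.04], [-157.13, 157.13]. Speed limits (degrees/s): [147.25, 147.25, 180, 180, 180, 180].

### API

Orientations are given as [roll, pitch, yaw] about the fixed x, y, z axes, in that order (R = Rz(yaw) Ry(pitch) Rx(roll)).
In Python, from bench import robot gives the robot as it stands. The module is installed in compiled form; this text tells all that it offers. Calls block until the motion is done:
- robot.move_to(position, orientation): joint-space move of the TCP to a pose.
- robot.move_straight(position, orientation=None, speed=0.15): straight line of the TCP; orientation=None keeps the orientation; speed is the mean speed in m/s.
- robot.movej(angles): joint-space move.
- robot.command_gripper(opening): opening from 0.0 (shut) to 1.0 (fully open); the grip force is fixed at half the most; returns when the fingers have stopped.
- robot.pause(seconds).
- robot.ik(position, orientation): joint angles nearest the present ones, or None.
- robot.read_state(): the state.
- robot.camera(name): name is "scene" or "side" or "wrist"; returns the picture (384x512x3 uint8, red, green, blue); there is no depth.
- robot.get_calibration(name): a dict with "camera_matrix" (3x3 intrinsics, pixels), "world_from_camera" (4x4, takes a point from camera to world coordinates). Camera axes: x right, y up, looking along -z (the intrinsics and any distortion apply to the point x, -y, -z); pixel columns grow to the right and rows downward; lengths in m; the calibration is good to about 2 mm. A picture is of the moment at which its call begins: read the wrist's pose just before it. get_calibration takes no time and is no camera call; for the wrist camera it gives the pose at the moment of the call.
A pose or a line that the arm cannot do raises robot.MotionError and nothing moves.
- robot.sign_off(): hands the job in, once; it reports no verdict.
The state is a dict: "t": time; "joints": joint angles; "joint_velocities": joint speeds; "joint_efforts": joint torques, N m; "tool_pos": TCP position; "tcp_rot": TCP orientation; "ft_force": force on the tool from outside, world axes, zero at the start; "moment": the same for the moment, N m; "opening": opening from 0.0 (shut) to 1.0 (fully open).
Only numpy, scipy, OpenCV 4.12 (cv2) and the standard library are available. Lean on these libraries where they do the work, as an engineer would, in place of code of your own. Each camera call takes 0.05 s, during which the arm holds its last target. There are 200 camera calls.

## Working session

There is one attempt and no reset: what is moved stays moved. The work goes in short steps, each a Python script; the robot and the scene stay as the last script left them, time stands still between calls to the robot, and variables do not carry over. Pictures are saved under pics/ and viewed, about 8 in all and at most 12, crops included, and the job is handed in when it is done.

```bash
mkdir -p pics; python3 - <<'E'
from bench import robot
import cv2,numpy as np
for n in("scene","side"):
    im=robot.camera(n); cv2.imwrite(f"pics/{n}0.png",cv2.resize(im[:,:,::-1],(800,600),interpolation=cv2.INTER_CUBIC)); np.save(f"pics/{n}0.npy",im)
    c=robot.get_calibration(n); print(n,{k:np.round(v,3).tolist() if not isinstance(v,str) else v for k,v in c.items()})
c=robot.get_calibration("wrist");print({k:np.round(v,3).tolist() for k,v in c.items()})
s=robot.read_state();print(s)
E
```

```text
scene {'camera_matrix': [[416.81, 0.0, 248.653], [0.0, 416.81, 194.758], [0.0, 0.0, 1.0]], 'world_from_camera': [[0.857, 0.284, -0.43, -0.084], [-0.515, 0.46, -0.723, -0.948], [-0.007, 0.841, 0.541, 0.794], [0.0, 0.0, 0.0, 1.0]]}
side {'camera_matrix': [[391.92, 0.0, 251.894], [0.0, 391.92, 194.851], [0.0, 0.0, 1.0]], 'world_from_camera': [[0.874, 0.321, -0.366, 0.091], [-0.486, 0.549, -0.68, -0.733], [-0.017, 0.772, 0.635, 0.775], [0.0, 0.0, 0.0, 1.0]]}
{'camera_matrix': [[283.346, 0.0, 256.768], [0.0, 283.346, 191.043], [0.0, 0.0, 1.0]], 'world_from_camera': [[0.241, -0.932, -0.269, 0.078], [0.97, 0.231, 0.069, 0.651], [-0.002, -0.278, 0.961, 0.383], [0.0, 0.0, 0.0, 1.0]]}
{'t': 0.1, 'joints': array([ 6.60575588e+01,  1.40797633e+01,  8.93185819e+01,  3.70716475e-04,
        7.67016483e+01, -9.97349517e+00]), 'joint_velocities': array([ 0.09942683, -0.13774708, -0.09338116, -0.06800339,  0.05304373,
        0.0245051 ]), 'joint_efforts': array([ 2.44618695e-04, -4.16915274e+01, -3.15528131e+01,  6.86683436e-02,
        3.09472682e-02, -5.33157595e-05]), 'tool_pos': array([0.15664039, 0.63024189, 0.18355339]), 'tcp_rot': array([-1.79901580e+02, -1.76733096e-02,  1.66030953e+02]), 'ft_force': array([-0.27395572, -0.50873519, -0.40246042]), 'moment': array([ 0.00969773, -0.00617423,  0.01930324]), 'opening': 0.9998915933701394}
```

View pics/scene0.png

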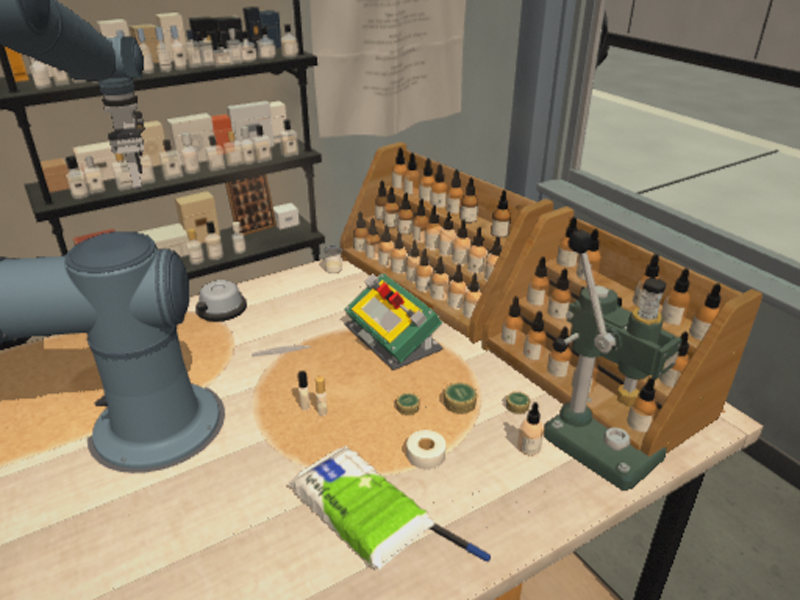

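View pics/side0.png

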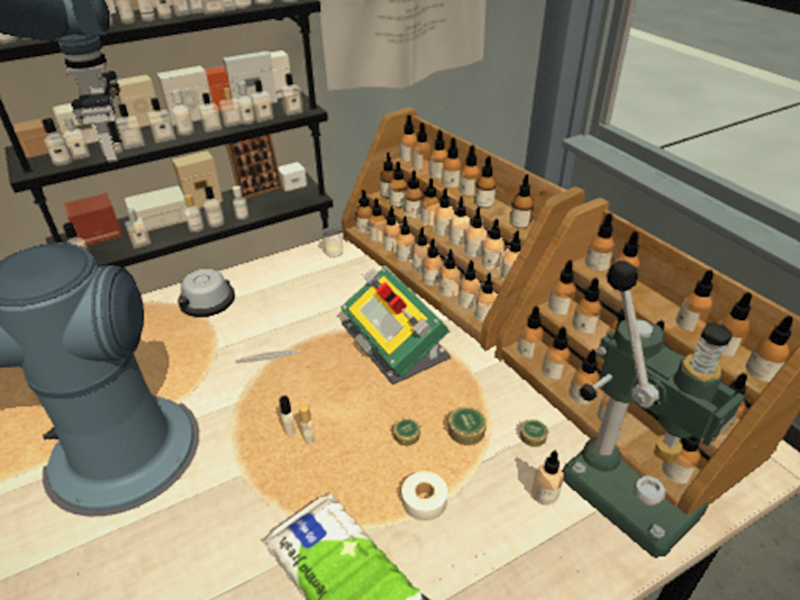

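The scene view shows the feeder with yellow guard and red tabs at about (390,295) of 800x600. There are three green-lidded tins at (407,403), (460,397) and (517,401), the roll at (426,449), the bottle at (531,430) and the beaker at (331,260). Next I measure the tin sizes and the feeder position.

```bash
cat > h.py <<'E'
import numpy as np,cv2
from scipy.spatial.transform import Rotation as Ro
def ray(c,uv):
    K=np.array(c["camera_matrix"]);T=np.array(c["world_from_camera"])
    p=np.linalg.inv(K)@[uv[0],uv[1],1]; d=T[:3,:3]@[p[0],-p[1],-p[2]]
    return T[:3,3],d/np.linalg.norm(d)
def onplane(c,uv,z,n=(0,0,1)):
    o,d=ray(c,uv); n=np.array(n,float)
    p0=np.array([0,0,z]) if np.isscalar(z) else np.array(z)
    return o+d*((p0-o)@n)/(d@n)
def tri(rs):
    A=0;b=0
    for o,d in rs:
        P=np.eye(3)-np.outer(d,d);A=A+P;b=b+P@o
    p=np.linalg.solve(A,b);return p,[np.linalg.norm((np.eye(3)-np.outer(d,d))@(p-o)) for o,d in rs]
def proj(c,P):
    K=np.array(c["camera_matrix"]);T=np.array(c["world_from_camera"])
    q=T[:3,:3].T@(np.array(P)-T[:3,3]);q=np.array([q[0],-q[1],-q[2]]);q=K@q;return q[:2]/q[2]
def blobs(mask,amin=20):
    n,l,s,c=cv2.connectedComponentsWithStats(mask.astype(np.uint8));return [(s[i,4],c[i],s[i,:4],l==i) for i in range(1,n) if s[i,4]>=amin]
def hsv(im): return cv2.cvtColor(im,cv2.COLOR_RGB2HSV)
E
python3 - <<'E'
from bench import robot
from h import *
C={n:robot.get_calibration(n) for n in("scene","side")}
R={}
for n in C:
    im=np.load(f"pics/{n}0.npy");H=hsv(im)
    g=(H[...,0]>45)&(H[...,0]<95)&(H[...,1]>80)&(H[...,2]<130)
    print(n)
    for a,c,s,m in blobs(g,60):
        if 230<c[0]<380 and 160<c[1]<300:
            ys,xs=np.nonzero(m)
            P=np.array([onplane(C[n],(x,y),.026) for x,y in zip(xs,ys)]);e=np.ptp(P,0)
            print(" green",a,c.round(1),"lid at z=.026",onplane(C[n],c,.026).round(3),"ext",e[:2].round(3))
    r=((H[...,0]<6)|(H[...,0]>174))&(H[...,1]>190)&(H[...,2]>90)
    y=(H[...,0]>22)&(H[...,0]<32)&(H[...,1]>200)
    for nm,mm in(("red",r),("yel",y)):
        for a,c,s,m in blobs(mm,20):
            if 200<c[0]<300 and 160<c[1]<240: print(" ",nm,a,c.round(1),s); R.setdefault(nm,{})[n]=ray(C[n],c) if nm not in R or n not in R[nm] else R[nm][n]
for nm in R: print(nm,tri(list(R[nm].values())))
a=np.load("pics/scene0.npy")[160:290,210:350];b=np.load("pics/side0.npy")[160:300,210:360]
cv2.imwrite("pics/c1.png",np.hstack([cv2.resize(x,(400,400),interpolation=cv2.INTER_CUBIC) for x in(a,b)])[:,:,::-1])
E
```

```text
scene
 green 643 [256.6 209.1] lid at z=.026 [ 0.505 -0.008  0.026] ext [0.157 0.298]
  red 45 [245.3 185.5] [241 181   9  10]
  red 35 [252.3 191.4] [249 188   9   9]
  yel 272 [244.5 203.4] [226 185  37  34]
  yel 41 [261.8 194.8] [257 189  11  11]
side
 green 69 [266.9 195.2] lid at z=.026 [0.561 0.044 0.026] ext [0.017 0.153]
 green 498 [257.1 218.8] lid at z=.026 [ 0.484 -0.031  0.026] ext [0.142 0.253]
 green 99 [298.3 269. ] lid at z=.026 [ 0.482 -0.237  0.026] ext [0.042 0.042]
  red 57 [245.5 185.9] [241 181  10  11]
  red 71 [253.8 194.5] [249 189  11  12]
  yel 20 [233.2 191.2] [227 187  14  10]
red (array([0.47956496, 0.0210956 , 0.10897841]), [np.float64(0.0013908002573523534), np.float64(0.0013908002573523582)])
yel (array([0.49222566, 0.08752845, 0.01765634]), [np.float64(0.02640798699094624), np.float64(0.026407986990946316)])
```

View pics/c1.png

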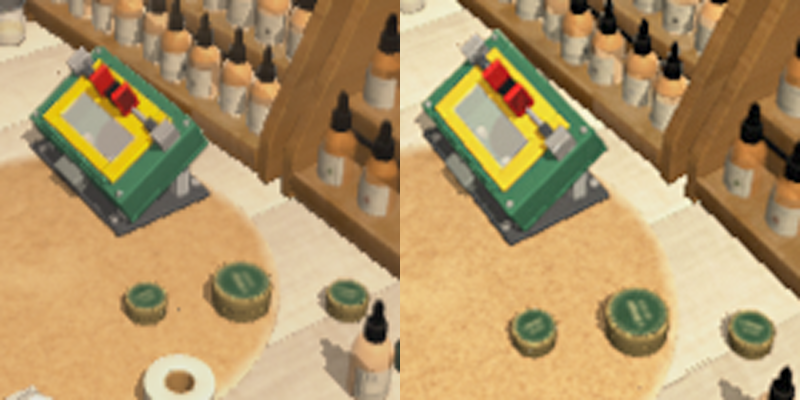

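Candidates in the crop: small tins at about (146,303) and (349,299), and a large one at (241,291) in the left panel (side raw pixel about (298,270)). The outer two look about 2/3 the diameter of the middle one, so the middle one fits 59 mm. I'll confirm it from near, and go over the feeder for a close look first.

```bash
python3 - <<'E'
from bench import robot
from h import *
C={n:robot.get_calibration(n) for n in("scene","side")}
L,_=tri([ray(C["scene"],(245.3,185.5)),ray(C["side"],(245.5,185.9))])
Rr,_=tri([ray(C["scene"],(252.3,191.4)),ray(C["side"],(253.8,194.5))])
d=L-Rr; yaw=np.degrees(np.arctan2(-d[0],d[1])); print(L.round(3),Rr.round(3),np.linalg.norm(d),yaw)
print("cup",onplane(C["scene"],(331/1.5625,265/1.5625),.02).round(3),"roll",onplane(C["scene"],(426/1.5625,449/1.5625),.013).round(3))
for u,v in((407,403),(517,401),(460,395)): print("tin",onplane(C["scene"],(u/1.5625,v/1.5625),.02).round(3))
s=robot.read_state(); T=np.array(robot.get_calibration("wrist")["world_from_camera"])
Rt=Ro.from_euler("xyz",s["tcp_rot"],degrees=True).as_matrix()
print("cam in tool",(Rt.T@(T[:3,3]-s["tool_pos"])).round(3),(Rt.T@T[:3,:3]).round(2).tolist())
g=(L+Rr)/2; yaw=np.radians(yaw)
for flip in(0,180):
    Rf=Ro.from_euler("xyz",[0,-30,np.degrees(yaw)],degrees=True)
    Rt=Rf*Ro.from_euler("xyz",[180,0,0],degrees=True)*Ro.from_euler("z",flip,degrees=True)
    e=Rt.as_euler("xyz",degrees=True); p=g+Rf.apply([-.03,0,.13]); print(flip,e.round(1),p.round(3),robot.ik(p,e))
E
```

```text
[0.479 0.02  0.109] [ 0.479 -0.024  0.111] 0.044260608120894294 0.08758893407908151
cup [0.504 0.311 0.02 ] roll [ 0.363 -0.314  0.013]
tin [ 0.393 -0.209  0.02 ]
tin [ 0.563 -0.306  0.02 ]
tin [ 0.486 -0.24   0.02 ]
cam in tool [ 0.081  0.001 -0.199] [[0.0, 0.96, 0.28], [1.0, -0.0, 0.0], [0.0, 0.28, -0.96]]
0 [ 1.8e+02 -3.0e+01  1.0e-01] [ 0.388 -0.002  0.208] None
180 [-180.    30.  -179.9] [ 0.388 -0.002  0.208] None
```

```bash
python3 - <<'E'
from bench import robot
from h import *
Rf=Ro.from_euler("xyz",[0,-30,0],degrees=True)
g=np.array([.479,-.002,.108])
for tilt in(30,20,10,0):
  for flip in(0,180):
    e=(Ro.from_euler("xyz",[0,-tilt,0],degrees=True)*Ro.from_euler("xyz",[180,0,flip],degrees=True)).as_euler("xyz",degrees=True)
    o=[]
    for nm,dirn in(("n",Rf.apply([0,0,1])),("z",np.array([0,0,1.]))):
      for k in(-.015,.03,.06,.1,.15):
        q=robot.ik(g+dirn*k,e); o.append(None if q is None else q.round(0).tolist())
    print(tilt,flip,o)
E
```

```text
30 0 [[-20.0, -24.0, 139.0, 16.0, 37.0, 60.0], [-21.0, -34.0, 141.0, 15.0, 46.0, 61.0], [-23.0, -40.0, 141.0, 14.0, 52.0, 61.0], [-24.0, -47.0, 141.0, 14.0, 59.0, 62.0], [-27.0, -55.0, 140.0, 14.0, 69.0, 61.0], [-20.0, -25.0, 140.0, 16.0, 38.0, 59.0], [-20.0, -30.0, 138.0, 14.0, 45.0, 62.0], [-20.0, -33.0, 137.0, 13.0, 49.0, 63.0], [-20.0, -36.0, 134.0, 12.0, 54.0, 65.0], [-20.0, -38.0, 130.0, 12.0, 60.0, 66.0]]
30 180 [[-20.0, -24.0, 139.0, 16.0, 37.0, -120.0], [-21.0, -34.0, 141.0, 15.0, 46.0, -119.0], [-23.0, -40.0, 141.0, 14.0, 52.0, -119.0], [-24.0, -47.0, 141.0, 14.0, 59.0, -118.0], [-27.0, -55.0, 140.0, 14.0, 69.0, -119.0], [-20.0, -25.0, 140.0, 16.0, 38.0, -121.0], [-20.0, -30.0, 138.0, 14.0, 45.0, -118.0], [-20.0, -33.0, 137.0, 13.0, 49.0, -117.0], [-20.0, -36.0, 134.0, 12.0, 54.0, -115.0], [-20.0, -38.0, 130.0, 12.0, 60.0, -114.0]]
20 0 [[-17.0, -17.0, 132.0, 8.0, 47.0, 68.0], [-18.0, -25.0, 133.0, 8.0, 53.0, 68.0], [-19.0, -30.0, 133.0, 8.0, 58.0, 68.0], [-21.0, -37.0, 133.0, 8.0, 65.0, 67.0], [-22.0, -44.0, 133.0, 8.0, 73.0, 67.0], [-18.0, -18.0, 133.0, 8.0, 47.0, 68.0], 
[... 1553 characters left out ...]
0, -18.0, 119.0, -0.0, 79.0, 75.0], [-16.0, -24.0, 119.0, -0.0, 85.0, 74.0], [-14.0, -3.0, 118.0, -0.0, 65.0, 76.0], [-14.0, -7.0, 116.0, -0.0, 71.0, 76.0], [-14.0, -9.0, 115.0, -0.0, 74.0, 76.0], [-14.0, -11.0, 112.0, -0.0, 79.0, 76.0], [-14.0, -13.0, 109.0, -0.0, 84.0, 76.0]]
0 180 [[-14.0, -2.0, 117.0, 0.0, 65.0, -104.0], [-14.0, -9.0, 118.0, 0.0, 70.0, -104.0], [-15.0, -13.0, 119.0, 0.0, 74.0, -105.0], [-15.0, -18.0, 119.0, 0.0, 79.0, -105.0], [-16.0, -24.0, 119.0, 0.0, 85.0, -106.0], [-14.0, -3.0, 118.0, 0.0, 65.0, -104.0], [-14.0, -7.0, 116.0, 0.0, 71.0, -104.0], [-14.0, -9.0, 115.0, 0.0, 74.0, -104.0], [-14.0, -11.0, 112.0, 0.0, 79.0, -104.0], [-14.0, -13.0, 109.0, 0.0, 84.0, -104.0]]
```

```bash
python3 - <<'E'
from bench import robot
from h import *
Rf=Ro.from_euler("xyz",[0,-30,0],degrees=True)
e=(Rf*Ro.from_euler("x",180,degrees=True)).as_euler("xyz",degrees=True)
robot.move_to(np.array([.479,-.002,.108])+Rf.apply([0,0,.12]),e)
robot.pause(.3)
c=robot.get_calibration("wrist");im=robot.camera("wrist");np.save("pics/w1.npy",im);np.save("pics/w1c.npy",c,allow_pickle=True)
cv2.imwrite("pics/w1.png",cv2.resize(im[:,:,::-1],(800,600),interpolation=cv2.INTER_CUBIC))
s=robot.read_state();print(s["t"],s["tool_pos"],s["tcp_rot"])
E
```

```text
2.8583 [ 0.41903231 -0.00182685  0.21191465] [-1.79997985e+02 -2.99918677e+01  2.66057689e-02]
```

View pics/w1.png

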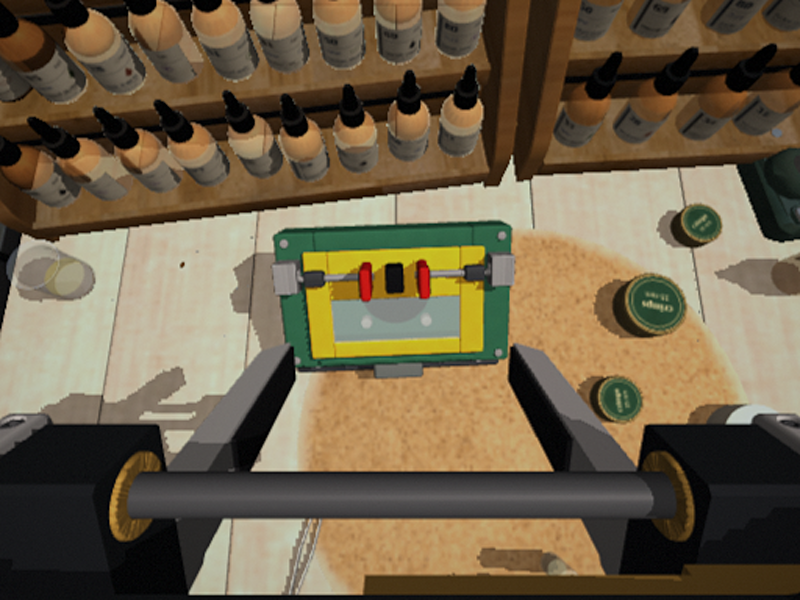

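The wrist view shows the guard at (395,305) with tabs at (365,281) and (424,279), knuckles at (284,278) and (502,268), and pin rods outside the tabs. The large tin is at (652,303), between the two small ones. Next I measure the feeder pose from the yellow rectangle on its plane.

```bash
cat > feed.py <<'E'
from h import *
def rect(c,hull,z0,yaw,origin):
    """hull pixels -> rectangle in feeder plane at local z0; returns local centre,size,angle"""
    for _ in range(5):
        Rf=Ro.from_euler("xyz",[0,-30,yaw],degrees=True)
        n=Rf.apply([0,0,1]); p0=origin+n*z0
        P=np.array([onplane(c,uv,p0,n) for uv in hull])
        L=Rf.inv().apply(P-origin)[:,:2]
        (cx,cy),(w,h),a=cv2.minAreaRect((L*1000).astype(np.float32))
        if w>h: w,h,a=h,w,a+90
        a=(a+90)%180-90
        if abs(a)>45: a=a-180*np.sign(a)
        d=Rf.apply([cx/1000,cy/1000,0]); 
        # keep origin height .072: slide along the horizontal
        o2=origin+d; o2=o2+np.array([0,0,0]); k=(0.072-o2[2])
        o2[2]=.072; o2[:2]+=0
        origin=o2; yaw=yaw+a*.9
    return origin,yaw,(w,h),a
E
python3 - <<'E'
from feed import *
c=np.load("pics/w1c.npy",allow_pickle=True).item();im=np.load("pics/w1.npy");H=hsv(im)
y=(H[...,0]>18)&(H[...,0]<34)&(H[...,1]>180)&(H[...,2]>60)
g=(H[...,0]>55)&(H[...,0]<95)&(H[...,1]>100)
def hull(m,box):
    k=np.zeros_like(m);x0,y0,x1,y1=box;k[y0:y1,x0:x1]=m[y0:y1,x0:x1]
    k=cv2.morphologyEx(k.astype(np.uint8),cv2.MORPH_OPEN,np.ones((3,3)))
    ys,xs=np.nonzero(k);return cv2.convexHull(np.c_[xs,ys].astype(np.int32))[:,0]
box=(165,135,340,240)
hy=hull(y,box);hg=hull(g,box)
o0=np.array([.47,0,.072])
print("yellow",rect(c,hy,.006,0,o0)); print("green",rect(c,hg,0,0,o0))
print(hy.min(0),hy.max(0),hg.min(0),hg.max(0))
r=((H[...,0]<8)|(H[...,0]>172))&(H[...,1]>150)&(H[...,2]>60)
for a,cc,s,m in blobs(r,20):
    if 165<cc[0]<340 and 135<cc[1]<240:
        Rf=Ro.from_euler("xyz",[0,-30,0],degrees=True);
        ys,xs=np.nonzero(m); 
        print("red",a,cc.round(1),s,"at local z .026:",onplane(c,cc,o0+Rf.apply([0,0,.026]),Rf.apply([0,0,1])).round(4))
gl=(H[...,0]>45)&(H[...,0]<95)&(H[...,1]>80)&(H[...,2]<140)
for a,cc,s,m in blobs(gl,100):
    if cc[0]>370:
        ys,xs=np.nonzero(m); (u,v),rad=cv2.minEnclosingCircle(np.c_[xs,ys].astype(np.float32))
        P=np.array([onplane(c,(x,yy),.026) for x,yy in zip(xs,ys)])
        print("tin",a,(round(u),round(v)),onplane(c,(u,v),.026).round(4),"ext",np.ptp(P,0)[:2].round(4))
E
```

```text
yellow (array([0.47423592, 0.00431101, 0.072     ]), 2.3469395413761958, (89.18631744384766, 142.25628662109375), 0.0009550845716148615)
green (array([0.47815898, 0.00436401, 0.072     ]), 2.3061233253451063, (117.83457946777344, 186.85821533203125), 0.0036754526663571596)
[194 158] [309 228] [176 142] [326 234]
red 157 [270.8 178.7] [267 167   8  24] at local z .026: [ 0.4823 -0.0172  0.1091]
red 178 [233.7 180. ] [230 168   8  25] at local z .026: [0.4808 0.0259 0.1083]
tin 103 (490, 131) [ 0.583  -0.3572  0.026 ] ext [0.0748 0.0368]
tin 268 (449, 141) [ 0.5663 -0.2926  0.026 ] ext [0.031  0.0331]
tin 610 (420, 193) [ 0.4851 -0.2369  0.026 ] ext [0.0491 0.0484]
tin 348 (397, 255) [ 0.3981 -0.194   0.026 ] ext [0.0322 0.0331]
```

```bash
cat > pose.py <<'E'
from feed import *
O=np.array([.4745,.0043,.072]);YAW=2.35
Rf=Ro.from_euler("xyz",[0,-30,YAW],degrees=True)
E0=(Rf*Ro.from_euler("x",180,degrees=True)).as_euler("xyz",degrees=True)
def W(l,o=None): return (O if o is None else o)+Rf.apply(np.array(l))
def st(robot,msg=""):
    s=robot.read_state();print(msg,"t%.2f"%s["t"],"tcp",s["tool_pos"].round(4),"rot",s["tcp_rot"].round(2),"F",s["ft_force"].round(1),"M",s["moment"].round(2),"op %.3f"%s["opening"]);return s
E
python3 - <<'E'
from bench import robot
from pose import *
robot.command_gripper(.75)
robot.move_to(W([.025,0,.06]),E0); st(robot)
robot.move_straight(W([.025,0,.0155]),speed=.08); robot.pause(.1); st(robot,"down")
robot.command_gripper(0); robot.pause(.2); st(robot,"grip")
im=robot.camera("wrist"); c2=robot.camera("scene")
v=np.hstack([cv2.resize(im[110:240,150:360],(480,300)),cv2.resize(c2[150:240,200:300],(320,300))])
cv2.imwrite("pics/g1.png",v[:,:,::-1])
E
```

```text
t3.88 tcp [0.4657 0.0043 0.1361] rot [-179.94  -29.89    2.34] F [-0.3 -0.6  0. ] M [ 0.02  0.32 -0.07] op 0.745
down t4.69 tcp [0.4889 0.0046 0.0991] rot [179.95 -30.12   2.37] F [ 0.4  0.1 -0.4] M [-0.02  0.39  0.05] op 0.748
grip t5.61 tcp [0.4885 0.0048 0.0985] rot [179.97 -29.99   2.4 ] F [-8.1 -0.4  9.5] M [-0.19  0.97  0.  ] op 0.321
```

View pics/g1.png

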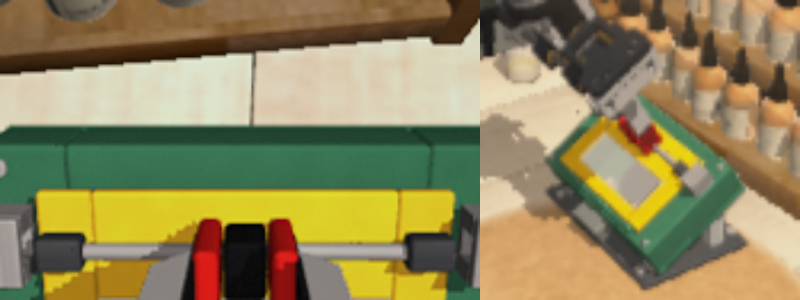

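The pads hold the tabs pressed together (opening 0.321, about 30 mm) and the pins look drawn in to the guard's edge. Now I lift and carry it.

```bash
python3 - <<'E'
from bench import robot
from pose import *
robot.move_straight(W([.025,0,.045]),speed=.06); st(robot,"lift")
robot.move_straight(W([.025,0,.115]),speed=.15); st(robot,"lift2")
ED=[180,0,0]
robot.move_to([.445,.225,.16],ED); robot.pause(.2); st(robot,"hover")
a=robot.camera("side"); np.save("pics/hs.npy",a)
w=robot.camera("wrist"); np.save("pics/hw.npy",w)
cv2.imwrite("pics/h1.png",np.hstack([cv2.resize(a[100:250,130:330],(400,300)),cv2.resize(w,(400,300))])[:,:,::-1])
E
```

```text
lift t6.35 tcp [0.4734 0.0044 0.1231] rot [-179.99  -29.97    2.34] F [-0.3 -0.  -1.3] M [-0.06  0.45  0.01] op 0.316
lift2 t6.97 tcp [0.4385 0.0029 0.1832] rot [-179.97  -29.95    2.33] F [-0.4  0.2 -1.2] M [-0.08  0.55 -0.03] op 0.317
hover t8.07 tcp [0.4452 0.2237 0.1604] rot [-1.7998e+02 -7.0000e-02 -1.3000e-01] F [ 0.2  0.5 -0.5] M [-0.04  0.17  0.  ] op 0.317
```

View pics/h1.png

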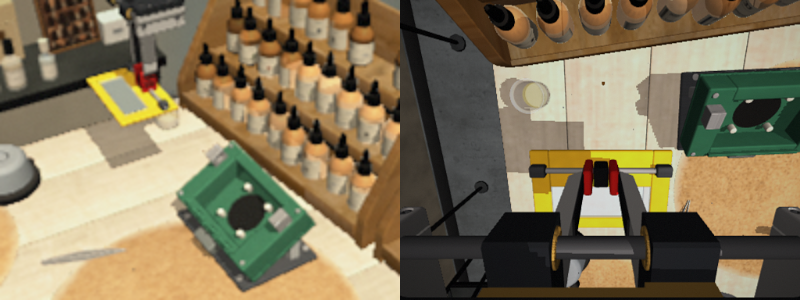

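The guard hangs level in the gripper, clear of the beaker at (530,95) in the right panel. The open well and four pegs show at (755,112). Lowering the guard now.

```bash
python3 - <<'E'
from bench import robot
from pose import *
robot.move_straight([.445,.225,.025],speed=.15); st(robot,"low")
z=.025
while z>.0125:
    z-=.0025
    robot.move_straight([.445,.225,z],speed=.05); s=st(robot,"z%.4f"%z)
    if s["ft_force"][2]>4: break
robot.command_gripper(.72); robot.pause(.1); st(robot,"rel")
robot.move_straight([.445,.225,.14],speed=.25); robot.pause(.15)
c=robot.get_calibration("wrist");w=robot.camera("wrist");np.save("pics/rw.npy",w);np.save("pics/rwc.npy",c,allow_pickle=True)
cv2.imwrite("pics/r1.png",cv2.resize(w[:,:,::-1],(640,480)))
st(robot)
print([None if (q:=robot.ik(W(l),E0)) is None else q.round() for l in([0,0,-.028],[0,0,.03],[0,0,.08],[0,0,.1],[-.003,0,.115])])
E
```

```text
low t9.22 tcp [0.4459 0.2252 0.0259] rot [-1.7997e+02 -1.1000e-01 -0.0000e+00] F [0.4 0.1 0.1] M [-0.    0.15 -0.05] op 0.317
z0.0225 t9.47 tcp [0.4453 0.2251 0.023 ] rot [-1.7999e+02 -5.0000e-02  0.0000e+00] F [-0.4  0.4 -1.3] M [-0.    0.12 -0.04] op 0.317
z0.0200 t9.72 tcp [0.4448 0.225  0.0198] rot [1.8e+02 2.0e-02 0.0e+00] F [ 0.7 -0.6 -1.6] M [-0.01  0.17 -0.02] op 0.315
z0.0175 t9.97 tcp [0.4448 0.2249 0.0173] rot [1.7999e+02 3.0000e-02 0.0000e+00] F [-1.2 -0.1 -1.5] M [0.07 0.13 0.01] op 0.319
z0.0150 t10.22 tcp [0.4454 0.2251 0.0166] rot [1.7998e+02 2.0000e-02 2.0000e-02] F [-5.3 -2.3 11.5] M [-0.4   1.13  0.01] op 0.318
rel t11.07 tcp [0.4449 0.225  0.0149] rot [ 1.8e+02  1.0e-02 -0.0e+00] F [-0.   0.1  0.5] M [0.03 0.12 0.02] op 0.719
 t11.92 tcp [0.4436 0.2246 0.1378] rot [179.95   0.23  -0.  ] F [-0.7 -0.6 -0.2] M [-0.    0.16 -0.01] op 0.720
[array([-20., -17., 140.,  22.,  30.,  52.]), array([-22., -31., 143.,  18.,  41.,  55.]), array([-24., -42., 144.,  16.,  52.,  56.]), array([-25., -46., 144.,  16.,  56.,  57.]), array([-26., -50., 145.,  16.,  60.,  56.])]
```

View pics/r1.png

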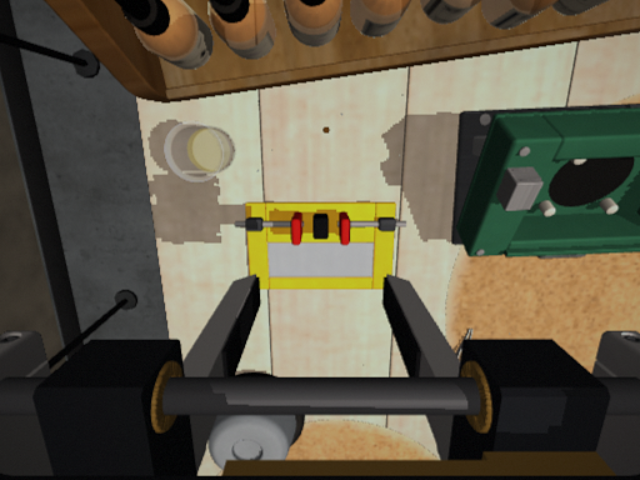

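The guard lies on the bench with its pins sprung out. In the raw frame it is at about (257,196), the beaker is untouched, and the well and pegs are in view on the right. Next: locate the nest from its pegs, then look at the tin from near.

```bash
python3 - <<'E'
from bench import robot
from pose import *
robot.move_to(W([.01,0,.12]),E0); robot.pause(.2)
c=robot.get_calibration("wrist");w=robot.camera("wrist");np.save("pics/n.npy",w);np.save("pics/nc.npy",c,allow_pickle=True)
st(robot)
def pk(im,c,z): pass
H=hsv(w); white=(H[...,1]<45)&(H[...,2]>150)
pts=[]
n=Rf.apply([0,0,1])
for a,cc,s,m in blobs(white,8):
    if a<200:
        L=Rf.inv().apply(onplane(c,cc,W([0,0,-.022]),n)-O)
        if abs(L[0])<.05 and abs(L[1])<.06: print("white",a,cc.round(1),(L*1000).round(1)); 
robot.move_to([.445,-.237,.13],[180,0,0]); robot.pause(.2)
c2=robot.get_calibration("wrist");w2=robot.camera("wrist");np.save("pics/t.npy",w2);np.save("pics/tc.npy",c2,allow_pickle=True)
st(robot)
H=hsv(w2);gl=(H[...,0]>45)&(H[...,0]<95)&(H[...,1]>80)&(H[...,2]<150)
for a,cc,s,m in blobs(gl,150):
    ys,xs=np.nonzero(m)
    P=np.array([onplane(c2,(x,y),.026) for x,y in zip(xs,ys)])[:,:2]
    (u,v),r=cv2.minEnclosingCircle((P*1000).astype(np.float32)); print("lid",a,cc.round(1),"circle mm",round(u,1),round(v,1),"dia",round(2*r,1))
cs=robot.get_calibration("scene");print("bottle",onplane(cs,(531/1.5625,448/1.5625),.0).round(3))
cv2.imwrite("pics/nt.png",np.hstack([cv2.resize(w[100:260,140:370],(400,280)),cv2.resize(w2,(400,280))])[:,:,::-1])
E
```

```text
t13.08 tcp [0.4235 0.003  0.181 ] rot [-179.96  -29.94    2.44] F [-0.2 -0.7 -0.3] M [0.   0.33 0.  ] op 0.719
white 50 [236.8 163.3] [ 27.7  26.2 -22. ]
white 50 [280.2 163.4] [ 27.6 -26.7 -22. ]
white 51 [237.7 204. ] [-24.7  26.  -22. ]
white 47 [279.1 204.1] [-24.7 -26.6 -22. ]
 t14.30 tcp [ 0.4452 -0.2362  0.1308] rot [ 1.7994e+02 -8.0000e-02  7.0000e-02] F [1.3 0.3 0.2] M [-0.03  0.14 -0.01] op 0.721
lid 691 [318.6  65.9] circle mm 567.3 -296.2 dia 34.6
lid 10258 [ 61.8 149.3] circle mm 477.8 -12.1 dia 178.3
lid 250 [258.  148.1] circle mm 485.0 -236.6 dia 50.4
lid 972 [257.8 149.4] circle mm 484.8 -236.7 dia 42.9
lid 457 [224.4 221.7] circle mm 401.5 -198.4 dia 34.3
bottle [ 0.522 -0.393  0.   ]
```

View pics/nt.png

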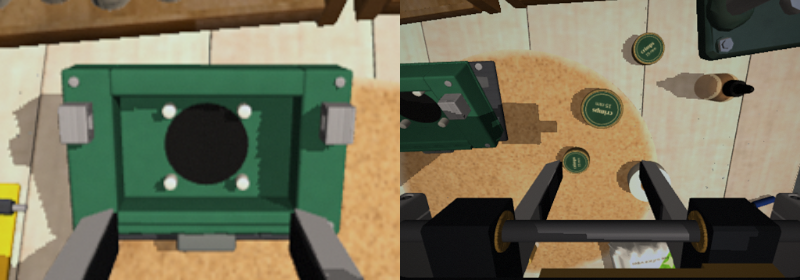

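The lid centre is (0.485,-0.237). The large tin, at about (602,107) in the right panel, measures 50 mm of green plus its rim, which fits 59 mm; the small ones at (649,48) and (575,160) measure 34 mm. The pegs put the nest 1.7 mm further up the slope than my first estimate. Picking and placing the tin.

```bash
python3 - <<'E'
from bench import robot
from pose import *
N=W([.0018,-.0003,0])
robot.command_gripper(1.0)
robot.move_to([.485,-.2367,.06],[180,0,0])
robot.move_straight([.485,-.2367,.005],speed=.12); st(robot,"at tin")
robot.command_gripper(0); s=st(robot,"grip")
print("width mm",s["opening"]*94)
assert .55<s["opening"]<.70
robot.move_straight([.485,-.2367,.16],speed=.25); st(robot,"lift")
robot.move_to(W([0,0,.08],N),E0); st(robot,"over")
robot.move_straight(W([0,0,-.015],N),speed=.12)
z=-.015;st(robot,"in well")
while z>-.0285:
    z-=.002
    robot.move_straight(W([0,0,z],N),speed=.05); s=st(robot,"z%.4f"%z)
    f=Rf.inv().apply(s["ft_force"])
    print(f.round(1))
    if f[2]>5 : break
E
```

```text
at tin t15.93 tcp [ 0.4856 -0.2374  0.0062] rot [ 1.7993e+02 -9.0000e-02 -1.0000e-02] F [-0.3  0.3  0.5] M [-0.01  0.16  0.01] op 0.998
grip t17.36 tcp [ 0.4855 -0.2372  0.0056] rot [ 1.7995e+02 -6.0000e-02  0.0000e+00] F [-0.9  0.2  5.4] M [ 0.01  0.16 -0.05] op 0.007
width mm 0.6441343498291688Traceback (most recent call last):
  File "<stdin>", line 9, in <module>
AssertionError
```

```bash
python3 - <<'E'
from bench import robot
from pose import *
a=robot.camera("side");b=robot.camera("scene");w=robot.camera("wrist")
v=np.hstack([cv2.resize(w,(440,330)),cv2.resize(a[190:310,230:380],(360,330))])
cv2.imwrite("pics/m1.png",v[:,:,::-1]);st(robot)
E
```

```text
t17.51 tcp [ 0.4855 -0.2371  0.0056] rot [ 1.7995e+02 -6.0000e-02  0.0000e+00] F [ 0.7 -0.3  5.9] M [ 0.05  0.18 -0.01] op 0.004
```

View pics/m1.png

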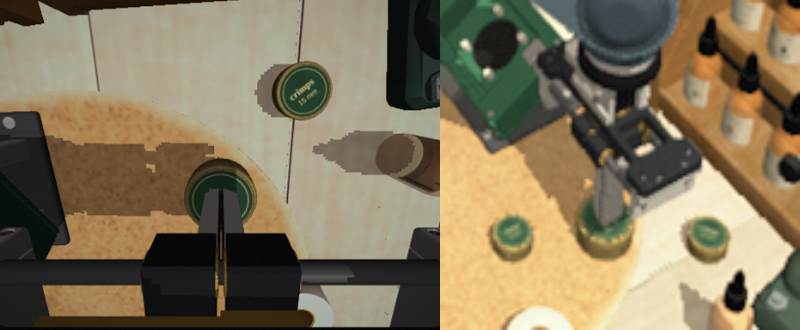

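```bash
python3 - <<'E'
from bench import robot
from pose import *
robot.move_straight([.4455,-.2371,.13],speed=.3); robot.command_gripper(1.0); robot.pause(.2)
st(robot)
for n in("wrist","side"):
    c=robot.get_calibration(n);w=robot.camera(n);H=hsv(w)
    # tin outline: lid + tan rim: darker than cork/bench
    gl=(H[...,0]>45)&(H[...,0]<95)&(H[...,1]>80)&(H[...,2]<150)
    for a,cc,s,m in blobs(gl,40):
        p=onplane(c,cc,.026)
        if abs(p[0]-.5)<.12 and abs(p[1]+.24)<.08: print(n,a,cc.round(1),p.round(4))
    if n=="wrist": np.save("pics/t2.npy",w);cv2.imwrite("pics/t2.png",cv2.resize(w[20:260,150:400],(600,576))[:,:,::-1])
E
```

```text
t19.74 tcp [ 0.4455 -0.2371  0.13  ] rot [180.  -0.   0.] F [ 0.5 -0.1 -0.3] M [-0.03  0.13 -0.04] op 0.997
wrist 696 [318.   65.6] [ 0.5682 -0.2968  0.026 ]
wrist 1227 [256.1 149.5] [ 0.4854 -0.2356  0.026 ]
wrist 469 [223.6 222.4] [ 0.4017 -0.1982  0.026 ]
side 57 [294.4 268.3] [ 0.475  -0.2307  0.026 ]
```

View pics/t2.png

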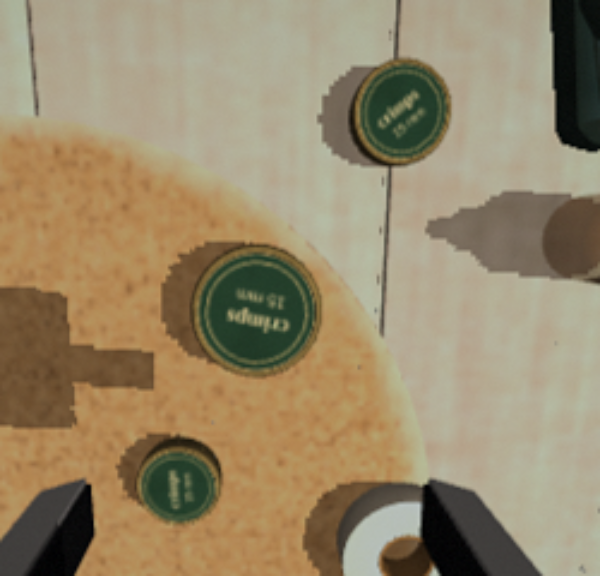

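The big tin at (257,310) hasn't moved, although the fingers closed fully at its place. I need to know whether the fingertips really are where the TCP says.

```bash
python3 - <<'E'
from bench import robot
from pose import *
s=st(robot); c=robot.get_calibration("wrist")
Rt=Ro.from_euler("xyz",s["tcp_rot"],degrees=True)
for z in(0,-.02,-.04):
  for x in(.008,-.008):
    for y in(.047,-.047,.0595,-.0595): print(z,x,y,proj(c,s["tool_pos"]+Rt.apply([x,y,z])).round(1))
cs=robot.get_calibration("side")
print("side",[proj(cs,p).round(1) for p in([.4855,-.237,.0056],[.4855,-.237,.026])])
w=np.load("pics/t2.npy"); 
# finger outline: dark greyish pixels; row-wise extent near tips
H=hsv(w); 
for r in range(212,236,3): print(r,"".join("#" if (H[r,x,1]<60 and H[r,x,2]<120) else "." for x in range(165,215)),"|","".join("#" if (H[r,x,1]<60 and H[r,x,2]<120) else "." for x in range(300,350)))
E
```

```text
t19.84 tcp [ 0.4455 -0.2371  0.13  ] rot [-180.   -0.   -0.] F [ 0.2 -0.   0.3] M [ 0.03  0.15 -0.03] op 0.998
0 0.008 0.047 [320.8 211.3]
0 0.008 -0.047 [195.  211.3]
0 0.008 0.0595 [337.6 211.3]
0 0.008 -0.0595 [178.3 211.3]
0 -0.008 0.047 [319.5 231.1]
0 -0.008 -0.047 [196.3 231.1]
0 -0.008 0.0595 [335.9 231.1]
0 -0.008 -0.0595 [179.9 231.1]
-0.02 0.008 0.047 [327.3 221.5]
-0.02 0.008 -0.047 [188.9 221.5]
-0.02 0.008 0.0595 [345.6 221.5]
-0.02 0.008 -0.0595 [170.5 221.6]
-0.02 -0.008 0.047 [325.7 242.9]
-0.02 -0.008 -0.047 [190.4 243. ]
-0.02 -0.008 0.0595 [343.6 242.9]
-0.02 -0.008 -0.0595 [172.4 243. ]
-0.04 0.008 0.047 [335.1 234. ]
-0.04 0.008 -0.047 [181.4 234. ]
-0.04 0.008 0.0595 [355.5 234. ]
-0.04 0.008 -0.0595 [160.9 234. ]
-0.04 -0.008 0.047 [333.1 257.4]
-0.04 -0.008 -0.047 [183.3 257.5]
-0.04 -0.008 0.0595 [353.1 257.4]
-0.04 -0.008 -0.0595 [163.3 257.5]
side [array([298.9, 273.8]), array([299.4, 268.4])]
212 .................................................. | ..................................................
215 .................................................. | ..................................................
218 .................................................. | ..................................................
221 ..............#######............................. | ............................#########.............
224 ....#################............................. | ....#######################..##################...
227 ##################.##............................. | #####################.##.#......##################
230 ######################............................ | #########.#...............#..#..##################
233 ###############.######............................ | #####....................##.###..#################
```

```bash
python3 - <<'E'
from bench import robot
from pose import *
from scipy.optimize import brentq
w0=np.load("pics/t2.npy").astype(int)
for op in(.8,.63):
    robot.command_gripper(op); s=robot.read_state(); c=robot.get_calibration("wrist"); w=robot.camera("wrist")
    np.save(f"pics/op{op}.npy",w)
    d=np.abs(w.astype(int)-w0).sum(2)>60
    Rt=Ro.from_euler("xyz",s["tcp_rot"],degrees=True)
    print(op,s["opening"])
    for z in(0,-.004,-.008,-.012,-.016,-.02): print(z,[proj(c,s["tool_pos"]+Rt.apply([.008,sg*op*.047,z])).round(1) for sg in(1,-1)])
    for r in range(200,232,2): 
        x=np.nonzero(d[r,185:250])[0]+185; y=np.nonzero(d[r,262:330])[0]+262
        print(r,len(x),x.max() if len(x) else None,"|",len(y),y.min() if len(y) else None)
st(robot)
E
```

```text
0.8 0.8038782485628289
0 [array([308.3, 211.3]), array([207.6, 211.3])]
-0.004 [array([309.2, 213.2]), array([206.7, 213.2])]
-0.008 [array([310.2, 215.2]), array([205.8, 215.2])]
-0.012 [array([311.2, 217.2]), array([204.8, 217.2])]
-0.016 [array([312.3, 219.3]), array([203.8, 219.3])]
-0.02 [array([313.4, 221.5]), array([202.7, 221.5])]
200 0 None | 0 None
202 0 None | 0 None
204 0 None | 0 None
206 0 None | 0 None
208 0 None | 0 None
210 0 None | 0 None
212 0 None | 0 None
214 0 None | 0 None
216 0 None | 0 None
218 0 None | 0 None
220 6 199 | 8 314
222 17 201 | 10 312
224 17 201 | 9 312
226 17 201 | 12 312
228 17 201 | 17 312
230 17 202 | 19 311
0.63 0.631027403909404
0 [array([297.6, 211.3]), array([218.3, 211.3])]
-0.004 [array([298.3, 213.2]), array([217.6, 213.2])]
-0.008 [array([299.1, 215.2]), array([216.9, 215.2])]
-0.012 [array([300. , 217.2]), array([216.1, 217.2])]
-0.016 [array([300.8, 219.3]), array([215.3, 219.4])]
-0.02 [array([301.7, 221.5]), array([214.5, 221.6])]
200 0 None | 0 None
202 0 None | 0 None
204 0 None | 0 None
206 0 None | 0 None
208 0 None | 0 None
210 0 None | 0 None
212 0 None | 0 None
214 0 None | 0 None
216 0 None | 0 None
218 0 None | 0 None
220 3 208 | 5 303
222 13 213 | 9 300
224 21 213 | 8 300
226 22 213 | 8 301
228 27 213 | 16 300
230 28 213 | 28 300
 t20.93 tcp [ 0.4455 -0.2371  0.13  ] rot [180.  -0.  -0.] F [-1.  -0.8  0.3] M [-0.01  0.14  0.  ] op 0.631
```

With the fingertip edge at row ~221 and 6 N of upward force, the tips seem to end about 19 mm behind the reported TCP. They probably closed just on top of the lid. I'll test this by going down open round the tin in small force-watched steps.

```bash
python3 - <<'E'
from bench import robot
from pose import *
N=W([.0018,-.0003,0])
print([robot.ik(W([0,0,z],N),E0) is not None for z in(-.05,-.04,0,.06,.08)])
robot.command_gripper(1.0)
x,y=.4852,-.2362
robot.move_to([x,y,.05],[180,0,0]); robot.move_straight([x,y,.004],speed=.12)
z=.004
while z>-.0145:
    z-=.002; robot.move_straight([x,y,z],speed=.06); s=robot.read_state()
    print(round(z,4),s["tool_pos"].round(4),s["ft_force"].round(1))
    if s["ft_force"][2]>4: 
        z+=.004; robot.move_straight([x,y,z],speed=.06);break
robot.command_gripper(0); s=st(robot,"grip"); print("width",s["opening"]*94)
E
```

```text
[True, True, True, True, True]
0.002 [ 0.4857 -0.2366  0.0027] [-0.5  0.2 -0.5]
0.0 [ 4.851e-01 -2.361e-01 -1.000e-04] [ 0.3 -0.4  0.1]
-0.002 [ 0.485  -0.2361 -0.0022] [ 0.5 -0.6 -0.1]
-0.004 [ 0.4851 -0.2361 -0.0042] [-1.2 -0.1  0.4]
-0.006 [ 0.4851 -0.2361 -0.0062] [0.7 0.3 0.2]
-0.008 [ 0.4851 -0.2361 -0.0082] [ 0.4 -0.1  0.2]
-0.01 [ 0.4851 -0.2361 -0.0102] [-0.1  0.5 -0. ]
-0.012 [ 0.4851 -0.2361 -0.0122] [ 0.5 -1.5  0.2]
-0.014 [ 0.4851 -0.2361 -0.0141] [-1.3  0.1 -0.3]
-0.016 [ 0.4851 -0.2361 -0.0162] [-0.2 -0.5 -0.7]
grip t25.77 tcp [ 0.4852 -0.2362 -0.016 ] rot [180.  -0.   0.] F [-0.1  0.1 -0.5] M [-0.11  0.16 -0.  ] op 0.624
width 58.6704522901879
```

Confirmed: the tips end about 19 mm short of the reported TCP. The grip is 58.7 mm wide, so this is the right tin. Placing it in the nest.

```bash
python3 - <<'E'
from bench import robot
from pose import *
N=W([.0018,-.0003,0])
robot.move_straight([.4852,-.2362,.15],speed=.25); st(robot,"lift")
robot.move_to(W([0,0,.06],N),E0); robot.pause(.1); st(robot,"over")
robot.move_straight(W([0,0,-.032],N),speed=.12)
z=-.032
while z>-.0505:
    z-=.002
    robot.move_straight(W([0,0,z],N),speed=.06); s=robot.read_state()
    f=Rf.inv().apply(s["ft_force"]); l=Rf.inv().apply(s["tool_pos"]-N)
    print(round(z,4),(l*1000).round(1),f.round(1))
    if f[2]>5 or np.linalg.norm(f)>15: break
st(robot)
c=robot.get_calibration("wrist");w=robot.camera("wrist");np.save("pics/p.npy",w);np.save("pics/pc.npy",c,allow_pickle=True)
E
```

```text
lift t26.59 tcp [ 0.4843 -0.2355  0.1483] rot [-1.799e+02  1.300e-01 -0.000e+00] F [ 0.2 -0.5 -1.2] M [ 0.02  0.17 -0.05] op 0.628
over t27.67 tcp [0.4471 0.0017 0.1259] rot [179.96 -30.02   2.3 ] F [ 0.4  0.6 -0.9] M [-0.01  0.43 -0.  ] op 0.626
-0.034 [  0.5  -0.1 -33.7] [-0.5  0.3 -1.3]
-0.036 [  0.   0. -36.] [-0.3  1.  -0.5]
-0.038 [ -0.2   0.1 -38.1] [-0.7 -0.8 -1.2]
-0.04 [ -0.2   0.  -40.1] [ 0.1  0.9 -1. ]
-0.042 [ -0.1   0.  -42.1] [ 0.2  0.8 -0.5]
-0.044 [ -0.1   0.  -44.1] [-1.1  0.3 -0.9]
-0.046 [ -0.1   0.1 -46.1] [ 0.5 -0.6 -0.4]
-0.048 [ -0.1   0.  -48.1] [-0.1  0.4 -0.7]
-0.05 [  0.5   0.  -49.7] [-0.8  0.1  8. ]
 t30.83 tcp [0.5013 0.0051 0.0301] rot [179.99 -30.02   2.4 ] F [-4.7 -0.1  6.6] M [0.06 0.63 0.18] op 0.623
```

```bash
python3 - <<'E'
from bench import robot
from pose import *
N=W([.0018,-.0003,0])
robot.command_gripper(.85)
robot.move_straight(W([0,0,.03],N),speed=.15); robot.move_straight(W([0.005,0,.10],N),speed=.25); robot.pause(.1); st(robot)
c=robot.get_calibration("wrist");w=robot.camera("wrist");np.save("pics/q.npy",w)
H=hsv(w);n=Rf.apply([0,0,1])
gl=(H[...,0]>45)&(H[...,0]<95)&(H[...,1]>80)
white=(H[...,1]<45)&(H[...,2]>150)
for a,cc,s,m in blobs(white,8):
    L=Rf.inv().apply(onplane(c,cc,W([0,0,-.02],N),n)-N)
    if abs(L[0])<.05 and abs(L[1])<.06: print("white",a,cc.round(1),(L*1000).round(1))
v=[cv2.resize(w[90:270,130:390],(440,300))]
cw=np.load("pics/rwc.npy",allow_pickle=True).item();rw=np.load("pics/rw.npy")
H=hsv(rw);y=((H[...,0]>18)&(H[...,0]<34)&(H[...,1]>190)&(H[...,2]>60)).astype(np.uint8);y[:,:185]=0;y[:,330:]=0;y[:140]=0;y[250:]=0
y=cv2.morphologyEx(y,cv2.MORPH_OPEN,np.ones((3,3)))
ys,xs=np.nonzero(y);h=cv2.convexHull(np.c_[xs,ys].astype(np.int32))[:,0]
P=np.array([onplane(cw,uv,.006)[:2] for uv in h])*1000
print("guard on bench",cv2.minAreaRect(P.astype(np.float32)))
v.append(cv2.resize(rw[130:260,170:340],(360,300)))
cv2.imwrite("pics/q.png",np.hstack(v)[:,:,::-1])
E
```

```text
t32.64 tcp [0.4297 0.0026 0.1597] rot [-179.88  -29.79    2.3 ] F [-0.3  0.3 -0.4] M [ 0.    0.34 -0.12] op 0.850
white 54 [234.7 161.9] [ 26.3  26.5 -20. ]
white 53 [281.2 161.8] [ 26.4 -26.2 -20. ]
white 14 [234.6 205.9] [-26.4  27.7 -20. ]
white 37 [280.6 206.1] [-26.7 -26.8 -20. ]
guard on bench ((420.70819091796875, 226.04296875), (141.70941162109375, 87.15357208251953), 89.98412322998047)
```

View pics/q.png

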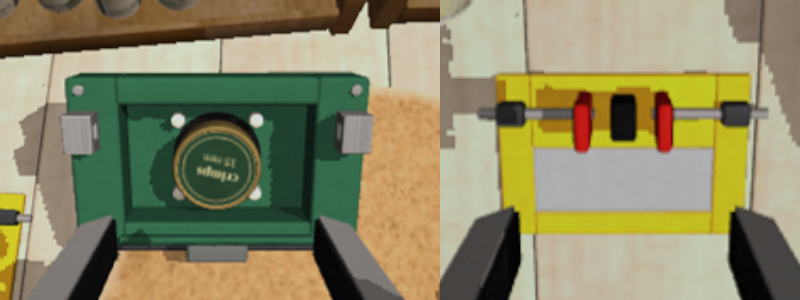

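The tin's lid is centred between the four pegs at (217,157), with a small downslope perspective shift. The guard lies square on the bench at (0.4207,0.2260), within 1 mm of where I released it. Before refitting I check numerically that the lid is flat, then regrasp the guard lower.

```bash
python3 - <<'E'
from bench import robot
from pose import *
N=W([.0018,-.0003,0]);n=Rf.apply([0,0,1])
c=robot.get_calibration("wrist");w=np.load("pics/q.npy");H=hsv(w)
# tin outline: rim+lid = tan hue pixels near the middle
t=((H[...,0]>12)&(H[...,0]<30)&(H[...,1]>80)).astype(np.uint8);t[:,:225]=0;t[:,292:]=0;t[:155]=0;t[222:]=0
ys,xs=np.nonzero(t);P=np.array([Rf.inv().apply(onplane(c,(x,y),W([0,0,-.006],N),n)-N)[:2] for x,y in zip(xs,ys)])*1000
print("tan outline x",P[:,0].min().round(1),P[:,0].max().round(1),"y",P[:,1].min().round(1),P[:,1].max().round(1))
robot.command_gripper(.75)
robot.move_to([.445,.225,.09],[180,0,0])
robot.move_straight([.445,.225,-.002],speed=.12); robot.pause(.1); st(robot,"at guard")
robot.command_gripper(0); robot.pause(.1); s=st(robot,"grip")
assert .28<s["opening"]<.37
robot.move_straight([.445,.225,.15],speed=.2); robot.pause(.1);st(robot,"lift")
E
```

```text
tan outline x -32.7 28.6 y -27.8 29.3
at guard t35.03 tcp [ 0.4459  0.2252 -0.001 ] rot [-1.7997e+02 -1.2000e-01 -0.0000e+00] F [ 0.7  0.6 -0.1] M [-0.    0.14 -0.01] op 0.751
grip t35.83 tcp [ 0.4453  0.2251 -0.0015] rot [-1.7999e+02 -2.0000e-02  0.0000e+00] F [-0.9 -0.6  5.6] M [-0.04  0.45 -0.01] op 0.329
lift t36.84 tcp [0.4437 0.2247 0.148 ] rot [ 1.7995e+02  2.0000e-01 -1.0000e-02] F [-0.3  0.1 -0.7] M [-0.    0.12  0.02] op 0.331
```

The tin is centred within its play (x -2, y +0.7 mm) at the lid height for a flat seat, and the guard is held. Refitting.

```bash
python3 - <<'E'
from bench import robot
from pose import *
X=.0258
robot.move_to(W([X,0,.095]),E0); robot.pause(.1); st(robot,"over")
robot.move_straight(W([X,0,.010]),speed=.12); robot.pause(.1)
z=.010
while z>-.0055:
    z-=.0015
    robot.move_straight(W([X,0,z]),speed=.05); s=robot.read_state()
    f=Rf.inv().apply(s["ft_force"]); l=Rf.inv().apply(s["tool_pos"]-O)
    print(round(z,4),(l*1000).round(1),f.round(1))
    if f[2]>7 or np.linalg.norm(f)>20: break
st(robot,"down")
w=robot.camera("wrist");np.save("pics/f.npy",w);cv2.imwrite("pics/f.png",cv2.resize(w[100:250,130:390],(780,450))[:,:,::-1])
E
```

```text
over t37.83 tcp [0.4498 0.0041 0.1675] rot [-179.96  -29.96    2.44] F [ 0.4  0.2 -0.8] M [-0.01  0.44 -0.02] op 0.328
0.0085 [26.1 -0.1  8.7] [-0.5  0.1 -1.6]
0.007 [25.7  0.   6.9] [ 0.1  0.5 -1.5]
0.0055 [25.6  0.   5.4] [ 0.2  0.1 -1.5]
0.004 [25.7  0.1  3.9] [ 0.1 -0.7 -0.6]
0.0025 [25.7  0.   2.4] [-1.1 -0.6 -0.3]
0.001 [25.7  0.   0.9] [-0.9  0.3 -1.8]
-0.0005 [25.7  0.  -0.6] [-0.3 -0.6 -1.2]
-0.002 [25.8  0.  -2. ] [ 0.5  0.3 -0.8]
-0.0035 [26.1  0.  -2.7] [-7.   0.1 22.3]
down t41.04 tcp [0.4984 0.0053 0.0827] rot [179.98 -29.93   2.46] F [-17.2  -0.6  15.8] M [-0.13  1.75 -0.04] op 0.335
```

Contact came at the expected height, so it is lying on the face. Releasing.

```bash
python3 - <<'E'
from bench import robot
from pose import *
X=.0258
robot.move_straight(W([X,0,-.0025]),speed=.05)
robot.command_gripper(.72); robot.pause(.3); st(robot,"rel")
robot.move_straight(W([X,0,.05]),speed=.12)
robot.move_straight(W([X,0,.113]),speed=.25); robot.pause(.2); st(robot)
c=robot.get_calibration("wrist");w=robot.camera("wrist");np.save("pics/z.npy",w)
b=robot.camera("side");np.save("pics/zs.npy",b)
H=hsv(w)
y=((H[...,0]>18)&(H[...,0]<34)&(H[...,1]>180)&(H[...,2]>60)).astype(np.uint8);k=np.zeros_like(y);k[135:240,165:340]=y[135:240,165:340]
k=cv2.morphologyEx(k,cv2.MORPH_OPEN,np.ones((3,3)))
ys,xs=np.nonzero(k);print("guard",rect(c,cv2.convexHull(np.c_[xs,ys].astype(np.int32))[:,0],.006,YAW,O))
r=((H[...,0]<8)|(H[...,0]>172))&(H[...,1]>150)&(H[...,2]>60)
n=Rf.apply([0,0,1])
for a,cc,s,m in blobs(r,20):
    L=Rf.inv().apply(onplane(c,cc,W([0,0,.026]),n)-O)
    if abs(L[1])<.05: print("red",a,cc.round(1),(L*1000).round(1))
# same on the initial picture for comparison
c1=np.load("pics/w1c.npy",allow_pickle=True).item()
print("before:",[(Rf.inv().apply(onplane(c1,uv,W([0,0,.026]),n)-O)*1000).round(1) for uv in((270.8,178.7),(233.7,180.0))])
v=np.hstack([cv2.resize(w[125:245,150:350],(500,300)),cv2.resize(b[160:250,210:310],(300,300))])
cv2.imwrite("pics/z.png",v[:,:,::-1])
E
```

```text
rel t42.38 tcp [0.4981 0.0053 0.0827] rot [180.   -30.     2.35] F [-0.6  0.   0.4] M [-0.06  0.36 -0.03] op 0.725
 t43.56 tcp [0.4397 0.0033 0.1806] rot [-179.88  -29.79    2.31] F [ 0.9 -0.3  0. ] M [ 0.01  0.4  -0.04] op 0.719
guard (array([0.47528207, 0.00533168, 0.072     ]), 2.3543019312890467, (86.32711791992188, 142.28892517089844), 0.0)
red 227 [236.7 189.6] [24.1 22.4 26. ]
red 212 [278.3 189.7] [ 23.9 -21.   26. ]
before: [array([ 23.8, -22. ,  26. ]), array([24. , 21.4, 26. ])]
```

View pics/z.png

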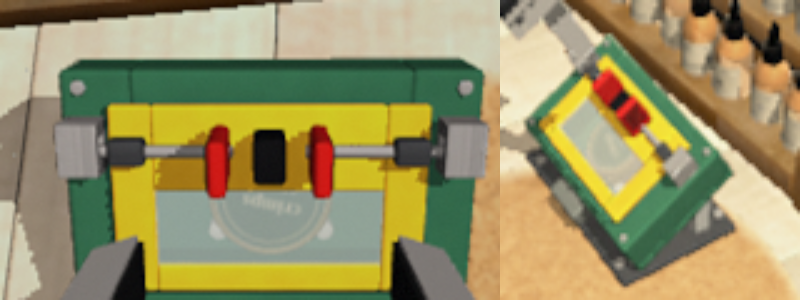

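The last picture shows both pins entering the knuckles at (85,150) and (462,148). The tabs are 43.4 mm apart, as at the start. The guard is square and flat, and the tin shows through the window. Signing off.

```bash
python3 - <<'E'
from bench import robot
robot.sign_off()
E
```

```text
the job is handed in; nothing more can be done
```

I reloaded the feeder and handed the job in at about 44 s of the 64 s allowed. I squeezed the guard's tabs, lifted the guard off and set it on the bench. Then I put the 59 mm tin in the nest and refitted the guard over it.

**Final checks**
- **Pins:** the tabs are back to their starting spacing (43.4 mm both times), and both pins are seen entering the steel knuckles.
- **Guard:** it is flat and square. It sits about 1 mm further left than at first, within its play.
- **Tin:** when I placed it, it was about 2 mm downslope of the nest's centre, within its play. It touched down at floor depth, not on the pegs, and shows through the guard's window.
- **Label roll, bottle and beaker:** nothing touched them as far as I know, but I didn't re-measure them at the end.

**Things that went wrong or disagreed**
- **First tin grasp:** it missed because the fingertips end about 19 mm short of the reported tool point. The fingers shut on top of the lid with about 6 N and left the tin within about 1 mm of where it lay. I regrasped lower and got a width of 58.7 mm.
- **Guard size in the last picture:** it read 86 mm along the slope instead of 90, probably because the fingers hide its lower edge.
- **Force while refitting:** it peaked at about 23 N as the guard met the face, below the 40 N limit.

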